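# Load the flow cassette and click the reader's hood shut

### The job

Put the flow cassette, handle up, into the shallow pocket on the sloping deck of the cell-density reader, setting it down flat rather than dropping it, and let go of it. Then swing the reader's hood over it and press it down until it clicks past its catch and stays fully shut. Do not shift or knock over the bottle, the tube rack or the beaker.

Things in the scene. Friction and masses are not known exactly. Their poses are not given: they have to be found in the camera images.
- cassette: loose flow cassette, 0.18 kg: black slab 76 (its x) x 110 (its y) x 18 mm high with one upright handle rib on its middle, 56 (along x) x 16 (along y, the way to pinch it) x 30 mm high; 48 mm high in all. Origin: centre of the underside, z up through the rib. Starts flat on the bench. Either way round is right.
- cassette_grip (a point): point in the rib, 42 mm above the cassette's underside and 6 mm below the rib's top: a place to pinch; axes as the cassette's
- pocket (a point): floor centre of the pocket on the reader's deck (fixed white wedge 210 mm wide, deck 188 mm long). The deck slopes 28 degrees, low side towards the robot: x runs up the slope, away from the robot, y across, z is the deck's normal. Pocket 86 (x) x 120 (y) mm inside a fence 8 mm high. A steel catch 26 mm high stands at x -80 to -109, y -28 to 28 mm.
- lid_hinge (a point): middle of the hood's hinge line, at x = +75, z = 0 mm in the pocket's frame; turns with the hood: y is the hinge line; with the hood shut its axes equal the pocket's. The hood is a hollow aluminium box, open underneath, filling x -150 to 0, y -85 to 85, z 0 to 60 mm of this frame, walls 4 mm; a small steel nose on its front meets the catch.
- lid_pad (a point): middle of the black finger pad (30 x 80 mm) on the outside of the hood's top, at x = -100, y = 0, z = 60 mm of the lid_hinge frame; same axes
- lid (a joint): hood angle in rad: 0 fully shut, about 1.65 to 1.85 at the start (standing open on the far side), at most 1.95. A stiff hinge (0.3 N m) keeps the hood where it is left. The nose meets the sprung roller at about 0.09; pressing on past it takes roughly 15 N near the front edge, and it snaps home below about 0.025.
- bottle: bystander: capped glass bottle, 70 mm across, 150 mm high, stands upright; origin at the middle of its underside, z up
- tube_rack: bystander: yellow rack 60 (x) x 100 (y) mm with two capped tubes, 122 mm high; origin at the middle of its underside, z up
- beaker: bystander: white beaker 76 mm across, 100 mm high; origin at the middle of its underside, z up
Mind the look-alikes: they are no part of the job. What is shaped like the cassette but red is not meant.

How it is judged:
By the outcome, as a careful person would: the job done as asked, in the order asked, and still so for the second after the job is handed in, with the robot touching nothing.
It also fails if it takes over 54 s, if anything falls off the work surface, if the arm or the gripper's body presses on something with over 40 N, if the wrist force passes 120 N, or if a joint passes its speed limit or range.

### The arm

A 6-joint arm with a two-finger parallel gripper is mounted at the origin on the work surface. World frame = base frame: x ahead of the robot, y to its left, z up, the work surface at z = 0. Lengths are in mm, angles in rad, forces in N, time in s.
With the tool pointing down it reaches from about 275 to 1000 mm from the base axis. Payload 8.4 kg.
Tool frame: the origin (TCP) lies at the centre of the arm's flange, where the gripper is bolted on; the fingertips stand 173 mm ahead of it and the grasp point (between the pads) lies 155 mm ahead of it; z points along the fingers, y is the direction in which the jaws open and shut (so a half turn about z gives the same grasp; the last joint's range is limited). The gripper opens to 85 mm and grips with 20 to 120 N. Pads are 22 mm wide; open, the fingers measure 114 mm over their backs; the gripper's body (76 mm by 85 mm) begins 54 mm behind the grasp point. The pads swing forward as they close: fully open they stand 13 mm farther back than shut.
Start: joints at [-1.113, 0.353, 1.633, -0, 1.155, -0.002], TCP at [277.355, -560.093, 404.681] pointing down, gripper open.
Joint ranges: [-2.63, 2.63], [-0.92, 2.1], [0.06, 2.66], [-1.3, 4.44], [0, 2.69], [-3.02, 3.02]. Speed limits (rad/s): [2.22, 2.22, 2.79, 3.14, 3.14, 3.14].

### API

Orientations are given as [roll, pitch, yaw] about the fixed x, y, z axes, in that order (R = Rz(yaw) Ry(pitch) Rx(roll)).
In Python, from rig import sense, grab_frame, camera_model, sign_off gives the robot as it stands. The module is installed in compiled form; this text tells all that it offers.
- The arm moves only by the tool step_arm, never from a script. Its argument "commands" is a list of rows, each a list of 3 entries, a list of its own where there are three numbers: the shift along the tool's x, y, z in mm, then the turn about the tool's z in rad, then the opening, from 0 (shut) to 1 (fully open). A call has 1 to 20 rows; each row shifts and turns the pose as measured when the row begins, along the tool's axes as they then stand; what a row does not reach is not made up. A row lasts 1/8 s, in which the tool goes at most 62.5 mm and 10.7 degrees, less where a joint would pass 70% of its speed; a pose out of reach is approached as far as the arm can. A call with a gripper value outside its range is refused whole. The fingers move at their own pace and stop on an object; "force" is the grip in N (left out, the last holds). Time passes only in rows, so rows that do not move let the fingers close. It gives the time, the measured TCP pose, the force and the opening at its end, in the units of the state.
- sense(): the state, without advancing time (a new reading comes with each control period).
- grab_frame(name): name is "scene" or "top" or "wrist"; returns the picture (400x640x3 uint8, blue, green, red); there is no depth.
- camera_model(name): a dict with "fx", "fy", "cx", "cy" (pixels), "dist" ([k1, k2, p1, p2, k3] as OpenCV has them; the pictures are not rectified), "R" (3x3) and "t" (3): a world point X has camera coordinates R X + t. Camera axes: x right, y down, z forward; pixel columns grow to the right and rows downward; lengths in mm; the calibration is good to about 2 mm. A picture is of the moment at which its call begins: read the wrist's pose just before it. camera_model takes no time and is no camera call; for the wrist camera it gives the pose at the moment of the call.
- sign_off(): hands the job in, once; it reports no verdict.
The state is a dict: "clock": time; "qpos": joint angles; "qvel": joint speeds; "joint_efforts": joint torques, N m; "eef_pos": TCP position; "tcp_rot": TCP orientation; "contact_force": force on the tool from outside, world axes, zero at the start; "wrist_torque": the same for the moment, N m; "opening": opening from 0.0 (shut) to 1.0 (fully open).
Only numpy, scipy, OpenCV 4.12 (cv2) and the standard library are available. Lean on these libraries where they do the work, as an engineer would, in place of code of your own. Each camera call takes 0.05 s, during which the arm holds its last target. There are 200 camera calls.

## Working session

There is one attempt and no reset: what is moved stays moved. The work goes in short steps, Python scripts to look and compute and a tool call to move; the robot and the scene stay as the last step left them, time stands still between calls to the robot, and variables do not carry over. Pictures are saved under pics/ and viewed, about 8 in all and at most 12, crops included, and the job is handed in when it is done.

Besides the shell and the picture viewer there is one more tool, called by a JSON object that holds its "method" and its "body". step_arm: Moves the arm, as the interface text tells. Its arguments: {"type":"object","properties":{"commands":{"type":"array","items":{"type":"array"}},"force":{"type":"number"}},"required":["commands"]}

```bash
mkdir -p pics
python3 - <<'E'
from rig import *
import cv2,json
s=sense();print(s)
for n in("scene","top"):
    cv2.imwrite(f"pics/{n}0.png",grab_frame(n)); print(n,camera_model(n))
cv2.imwrite("pics/wrist0.png",grab_frame("wrist"));print(camera_model("wrist"))
E
```

```text
{'clock': 0.0, 'qpos': array([-1.11336801e+00,  3.53661332e-01,  1.63413629e+00,  2.46035304e-05,
        1.15521722e+00, -2.42217354e-03]), 'qvel': array([-0.00197675,  0.0001385 , -0.00102941,  0.00118061,  0.00151008,
        0.0001139 ]), 'joint_efforts': array([-5.44982875e-03, -6.05265999e+01, -3.42072773e+01, -4.33687583e-04,
        9.29546775e-03, -1.00347532e-05]), 'eef_pos': array([ 277.26989799, -559.86557835,  403.9523603 ]), 'tcp_rot': array([-3.14017052e+00, -2.59399116e-05,  4.59840522e-01]), 'contact_force': array([ 0.05209577, -0.287673  ,  0.20659872]), 'wrist_torque': array([-0.0130199 , -0.03759196, -0.00057302]), 'opening': 0.9983896222643861}
scene {'fx': 431.6783775995838, 'fy': 431.6783775995838, 'cx': 314.41927465879024, 'cy': 197.92140207774014, 'dist': array([0.03016957, 0.        , 0.        , 0.        , 0.        ]), 'R': array([[ 0.60901672,  0.79314429,  0.00455755],
       [ 0.5853805 , -0.445593  , -0.67733046],
       [-0.53518998,  0.41517347, -0.73566478]]), 't': array([-381.5202842 , -209.12417344, 1416.19442111])}
top {'fx': 479.2468368441914, 'fy': 479.2468368441914, 'cx': 309.1911403873382, 'cy': 203.79962097479861, 'dist': array([-0.13982558,  0.        ,  0.        ,  0.        ,  0.        ]), 'R': array([[ 1.78467471e-02, -9.99839998e-01,  1.21300254e-03],
       [-9.95840250e-01, -1.78837452e-02, -8.93440989e-02],
       [ 8.93514967e-02,  3.86544784e-04, -9.96000081e-01]]), 't': array([  28.94108593,  558.03044833, 1352.72050044])}
{'fx': 325.5500708799361, 'fy': 325.5500708799361, 'cx': 312.67696861659755, 'cy': 195.9501635020006, 'dist': array([0.00725116, 0.        , 0.        , 0.        , 0.        ]), 'R': array([[ 0.44356064, -0.89624285, -0.0016473 ],
       [-0.85084462, -0.4216687 ,  0.31346282],
       [-0.28163342, -0.13763817, -0.94959905]]), 't': array([-624.8308155 ,  -41.41227194,  379.58995205])}
```

View images.

View pics/scene0.png

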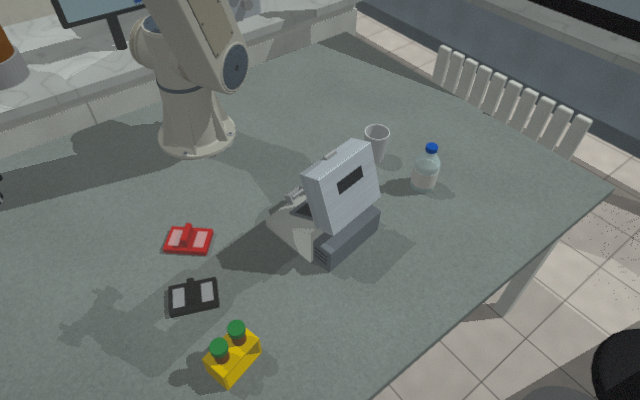

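View pics/top0.png

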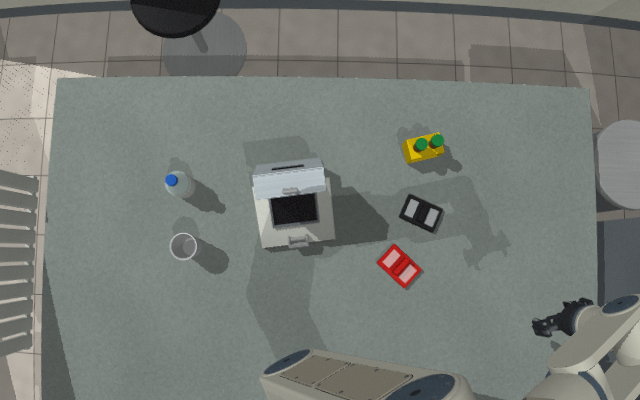

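```bash
cat > h.py <<'E'
import numpy as np, cv2
from rig import *
def rays(m,px):
    K=np.array([[m['fx'],0,m['cx']],[0,m['fy'],m['cy']],[0,0,1]])
    u=cv2.undistortPoints(np.float64(px).reshape(-1,1,2),K,m['dist']).reshape(-1,2)
    d=np.c_[u,np.ones(len(u))]@m['R']
    return -m['R'].T@m['t'], d/np.linalg.norm(d,axis=1)[:,None]
def onz(m,px,z):
    o,d=rays(m,px); return o+d*((z-o[2])/d[:,2])[:,None]
def tri(m1,p1,m2,p2):
    o1,D1=rays(m1,p1);o2,D2=rays(m2,p2);out=[]
    for a,b in zip(D1,D2):
        s=np.linalg.lstsq(np.c_[a,-b],o2-o1,rcond=None)[0]
        A,B=o1+s[0]*a,o2+s[1]*b; out.append([*((A+B)/2),np.linalg.norm(A-B)])
    return np.array(out)
def blob(mask,near):
    cs=cv2.findContours(mask.astype(np.uint8)*255,cv2.RETR_EXTERNAL,cv2.CHAIN_APPROX_NONE)[0]
    cs=[c for c in cs if cv2.contourArea(c)>30]
    return min(cs,key=lambda c:abs(cv2.pointPolygonTest(c,near,True)) if cv2.pointPolygonTest(c,near,True)<0 else 0)
E
python3 - <<'E'
from h import *
np.set_printoptions(precision=1,suppress=True)
I={n:cv2.imread(f"pics/{n}0.png") for n in("top","scene","wrist")}
M={n:camera_model(n) for n in("top","scene")}
t=I['top'];
def m(i): return cv2.morphologyEx((i.max(2)<70).astype(np.uint8),cv2.MORPH_CLOSE,np.ones((9,9)))
for n,p in(("top",(421,213)),("scene",(193,296))):
    c=blob(m(I[n]),p); r=cv2.minAreaRect(c); print(n,r, cv2.contourArea(c)); print(onz(M[n],cv2.boxPoints(r),18 if n=="top" else 9), onz(M[n],[r[0]],18))
print("pocket", onz(M['top'],[[272,195],[317,195],[319,222],[273,225],[297,240]],80))
y=cv2.inRange(cv2.cvtColor(t,cv2.COLOR_BGR2HSV),(20,120,80),(35,255,255))
c=blob(y>0,(415,150)); print("rack",onz(M['top'],cv2.boxPoints(cv2.minAreaRect(c)),40))
print("bottle",onz(M['top'],[[171,181]],150),"beaker",onz(M['top'],[[183,246]],100))
cv2.imwrite("pics/v3.png",np.vstack([cv2.resize(t[140:260,230:350],None,fx=4.6,fy=4.6,interpolation=cv2.INTER_CUBIC)]))
E
```

```text
top ((420.7054748535156, 213.0479278564453), (38.56643295288086, 26.483386993408203), 24.443954467773438) 950.0
[[ 523.9 -218.    18. ]
 [ 594.8 -250.2   18. ]
 [ 549.9 -354.2   18. ]
 [ 479.1 -321.4   18. ]] [[ 536.9 -285.7   18. ]]
scene ((191.94418334960938, 295.2417907714844), (34.526493072509766, 53.46719741821289), 77.79953002929688) 1510.5
[[ 464.5 -329.     9. ]
 [ 511.6 -216.6    9. ]
 [ 601.6 -246.8    9. ]
 [ 555.3 -352.1    9. ]] [[ 540.2 -288.1   18. ]]
pocket [[575.1 142.2  80. ]
 [577.3  17.8  80. ]
 [502.7  11.   80. ]
 [492.1 137.4  80. ]
 [452.2  70.6  80. ]]
rack [[ 744.7 -222.3   40. ]
 [ 776.8 -337.5   40. ]
 [ 707.9 -353.7   40. ]
 [ 676.5 -238.9   40. ]]
bottle [[600.4 406.9 150. ]] beaker [[429.1 380.7 100. ]]
```

View pics/v3.png

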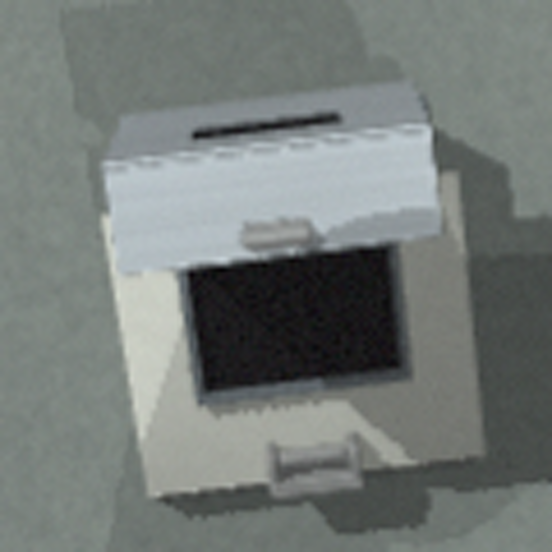

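Run:
```python
from h import *
from scipy.spatial.transform import Rotation as Ro
np.set_printoptions(precision=2,suppress=True)
s=sense();m=camera_model("wrist");R=Ro.from_euler('xyz',s['tcp_rot']).as_matrix()
C=-m['R'].T@m['t'];print("cam in tool",R.T@(C-s['eef_pos']),"axes rows",m['R']@R)
# shift to put tool above cassette
d=np.array([490,-250,404])-s['eef_pos'];print(R.T@d)
```

```text
cam in tool [79.52  0.68 31.71] axes rows [[-0.    1.    0.  ]
 [-0.95 -0.   -0.31]
 [-0.31 -0.    0.95]]
[ 328.17 -183.33    0.33]
```

{"method": "step_arm", "body": {"commands": [[[44, -16, 0], 0, 1], [[44, -16, 0], 0, 1], [[44, -16, 0], 0, 1], [[44, -16, 0], 0, 1], [[44, -16, 0], 0, 1], [[44, -16, 0], 0, 1], [[44, -16, 0], 0, 1], [[44, -16, 0], 0, 1], [[0, 0, 0], -0.18, 1], [[0, 0, 0], -0.18, 1], [[0, 0, 0], -0.18, 1], [[0, 0, 0], -0.18, 1], [[0, 0, 0], -0.18, 1], [[0, 0, 0], -0.18, 1], [[0, 0, 0], -0.18, 1], [[0, 0, 0], -0.18, 1], [[0, 0, 0], -0.18, 1], [[0, 0, 0], -0.18, 1]]}}

```text
clock: 2.4
eef_pos: [543.3, -279.0, 399.0]
tcp_rot: [-3.14, -0.009, 2.317]
contact_force: [0.2, -0.3, -0.7]
opening: 1.0
```

{"method": "step_arm", "body": {"commands": [[[0, 0, 0], -0.18, 1], [[0, 0, 0], -0.18, 1], [[0, 0, 0], -0.06, 1], [[0, 0, 0], 0, 1]]}}

```text
clock: 2.9
eef_pos: [542.9, -278.8, 397.8]
tcp_rot: [3.139, -0.011, 2.753]
contact_force: [0.1, 0.9, 0.0]
opening: 1.002
```

Run:
```python
from h import *
import json
np.set_printoptions(precision=2,suppress=True)
s=sense();m=camera_model("wrist");print(s['eef_pos'],s['tcp_rot'],s['qpos'])
cv2.imwrite("pics/w1.png",grab_frame("wrist"))
import pickle;pickle.dump((m,s),open("w1.pkl","wb"))
```

```text
[ 542.93 -278.82  397.82] [ 3.14 -0.01  2.75] [-0.48  0.34  1.67  0.    1.14 -1.66]
```

View pics/w1.png

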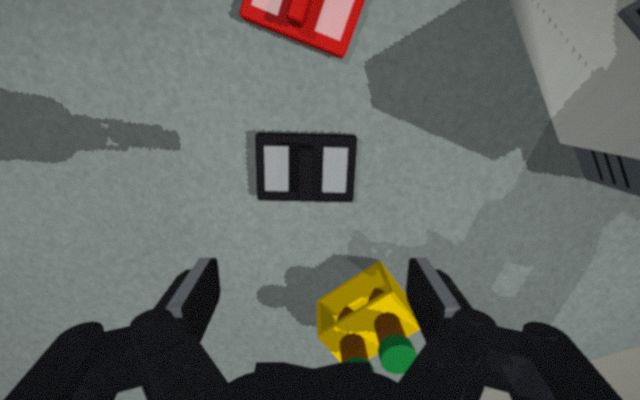

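```bash
cat > cass.py <<'E'
from h import *
import pickle
np.set_printoptions(precision=1,suppress=True)
def labels(img,near,r):
    x,y=near; sub=np.zeros(img.shape[:2],bool)
    dark=img.max(2)<80
    hull=cv2.convexHull(blob(cv2.morphologyEx(dark.astype(np.uint8),cv2.MORPH_CLOSE,np.ones((9,9))),near))
    msk=np.zeros(img.shape[:2],np.uint8);cv2.drawContours(msk,[hull],-1,1,-1)
    msk=cv2.erode(msk,np.ones((3,3)))
    w=((img.min(2)>105)&(msk>0)).astype(np.uint8)
    n,_,st,ce=cv2.connectedComponentsWithStats(w)
    i=np.argsort(-st[1:,4])[:2]+1
    return ce[i],st[i,4],cv2.minAreaRect(hull),hull
E
python3 - <<'E'
from cass import *
W,s=pickle.load(open("w1.pkl","rb"))
T=camera_model("top");S=camera_model("scene")
w,a,r,h=labels(cv2.imread("pics/w1.png"),(306,167),60);print(w,a,r)
t,a2,r2,_=labels(cv2.imread("pics/top0.png"),(421,213),30);print(t,a2)
sc,a3,_,_=labels(cv2.imread("pics/scene0.png"),(193,296),30);print(sc,a3)
k=lambda c,m:c[np.argsort(onz(m,c,18)[:,1])]
w,t,sc=k(w,W),k(t,T),k(sc,S)
for n,v in(("wt",tri(W,w,T,t)),("ws",tri(W,w,S,sc)),("ts",tri(T,t,S,sc))):
    d=v[1]-v[0];print(n,v,v.mean(0),np.arctan2(d[1],d[0]))
v=onz(W,w,18);print(v.mean(0),np.arctan2(*(v[1]-v[0])[[1,0]]))
b=onz(W,cv2.boxPoints(r),18);print(b,b.mean(0))
E
```

```text
[[334.4 169.4]
 [275.8 167.8]] [1062 1049] ((304.99932861328125, 166.53121948242188), (101.33216857910156, 68.50596618652344), 1.1934895515441895)
[[411.3 207.8]
 [431.2 217.1]] [147 146]
[[206.7 291.5]
 [178.1 297.6]] [213 209]
wt [[ 525.1 -315.4   21.     1.4]
 [ 550.9 -257.    20.9    1.2]] [ 538.  -286.2   21.     1.3] 1.1541474720416953
ws [[ 525.4 -315.6   16.5    0. ]
 [ 551.4 -256.7   16.9    0.1]] [ 538.4 -286.1   16.7    0.1] 1.155300346403183
ts [[ 525.9 -316.3   17.8    1.3]
 [ 551.9 -257.4   18.2    1.3]] [ 538.9 -286.8   18.     1.3] 1.1553881511585005
[ 538.1 -286.    18. ] 1.1538100134054141
[[ 549.2 -353.6   18. ]
 [ 480.8 -319.4   18. ]
 [ 523.5 -221.1   18. ]
 [ 595.  -248.7   18. ]] [ 537.1 -285.7   18. ]
```

{"method": "step_arm", "body": {"commands": [[[29, 34, -6], 0, 1], [[29, 34, -6], 0, 1], [[29, 34, -6], 0, 1], [[29, 34, -6], 0, 1], [[29, 34, -6], 0, 1], [[29, 34, -6], 0, 1], [[29, 34, -6], 0, 1], [[29, 34, -6], 0, 1], [[0, 0, 0], -0.17, 1], [[0, 0, 0], -0.17, 1], [[0, 0, 0], -0.17, 1], [[0, 0, 0], 0, 1]]}}

```text
clock: 4.45
eef_pos: [429.8, 71.9, 450.6]
tcp_rot: [3.133, -0.006, -3.029]
contact_force: [0.7, -0.0, -0.1]
opening: 0.999
```

```bash
cat > snap.py <<'E'
from h import *
import pickle,sys
np.set_printoptions(precision=3,suppress=True)
s=sense();m=camera_model("wrist");print(s['eef_pos'],s['tcp_rot'],s['qpos'])
cv2.imwrite(f"pics/{sys.argv[1]}.png",grab_frame("wrist"))
pickle.dump((m,s),open(sys.argv[1]+".pkl","wb"))
E
python3 snap.py w2
```

```text
[429.841  71.861 450.59 ] [ 3.133 -0.006 -3.029] [ 0.159  0.003  1.958  0.009  1.186 -1.528]
```

View pics/w2.png

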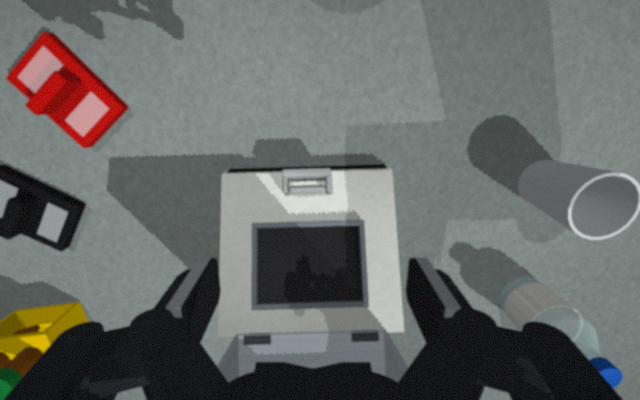

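{"method": "step_arm", "body": {"commands": [[[-45, 20, -30], 0, 1], [[-45, 20, -30], 0, 1], [[0, 0, 0], 0, 1]]}}

```text
clock: 4.88
eef_pos: [516.7, 121.4, 510.6]
tcp_rot: [3.134, -0.008, -3.047]
contact_force: [0.7, -0.7, -0.8]
opening: 0.997
```

```bash
python3 snap.py w3
```

```text
[516.665 121.432 510.641] [ 3.134 -0.008 -3.047] [ 0.225  0.119  1.7    0.009  1.33  -1.442]
```

View pics/w3.png

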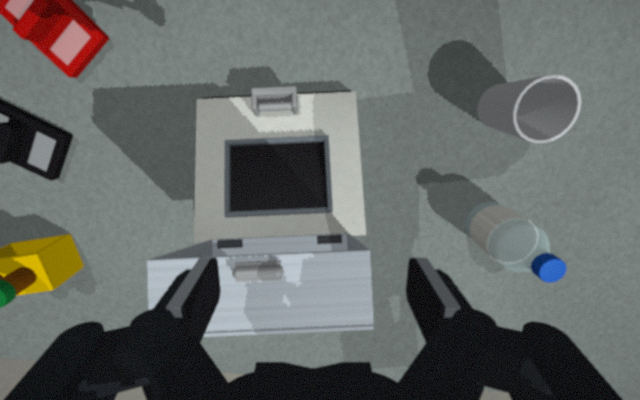

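```bash
cat > dev.py <<'E'
from h import *
import pickle
np.set_printoptions(precision=1,suppress=True)
def order(c,W): # by world: low-right.. -> sort by approx z=90 position angle
    p=onz(W,c,90);a=np.arctan2(*(p-p.mean(0))[:,[1,0]].T);return c[np.argsort(a)]
def quad(img,near,th):
    c=blob(cv2.morphologyEx((img.max(2)<th).astype(np.uint8),cv2.MORPH_OPEN,np.ones((3,3))),near)
    h=cv2.convexHull(c)
    # 4 side lines fitted to the contour points between rect corners
    bx=cv2.boxPoints(cv2.minAreaRect(h)); pts=h[:,0].astype(float)
    pts=c[:,0].astype(float); L=[]
    for i in range(4):
        a,b=bx[i],bx[(i+1)%4];u=(b-a)/np.linalg.norm(b-a);n=np.array([-u[1],u[0]])
        t=(pts-a)@u/np.linalg.norm(b-a);d=np.abs((pts-a)@n)
        q=pts[(t>.12)&(t<.88)&(d<6)]
        vx,vy,x,y=cv2.fitLine(q.astype(np.float32),cv2.DIST_HUBER,0,.01,.01).ravel();L.append(np.cross([x,y,1],[x+vx,y+vy,1]))
    X=[np.cross(L[i-1],L[i]) for i in range(4)]
    return np.array([x[:2]/x[2] for x in X])
E
python3 - <<'E'
from dev import *
W2,_=pickle.load(open("w2.pkl","rb"));W3,_=pickle.load(open("w3.pkl","rb"))
i2,i3=cv2.imread("pics/w2.png"),cv2.imread("pics/w3.png")
print(i2[265,[235,245,250,253,255,258,262,300]],i3[175,[220,224,227,230,234]])
for th in(50,70):
    a=order(quad(i2,(310,240),th),W2);b=order(quad(i3,(277,150),th),W3);v=tri(W2,a,W3,b)
    print(a,b);print(v,v.mean(0));p=v[:,:3]
    e=[p[(i+1)%4]-p[i] for i in range(4)];print([np.linalg.norm(x) for x in e])
    n=np.cross(p[2]-p[0],p[3]-p[1]);n/=np.linalg.norm(n);n*=np.sign(n[2]);print("n",n,"tilt",np.degrees(np.arccos(n[2])),"yaw",np.degrees(np.arctan2(-n[1],-n[0])))
# deck low corners, catch, hood corners by hand
A=[[221,172],[393,169]];B=[[197,100],[357,92]];print("low corners",tri(W2,A,W3,B))
T=camera_model("top")
cr=lambda x,y:[230+x/4.6,140+y/4.6]
print("hood far/near edges",tri(W3,[[147,261],[150,337],[373,328],[370,250]],T,[cr(118,273),cr(105,160),cr(433,125),cr(440,235)]))
g=np.hstack([cv2.resize(i3[230:345,140:380],None,fx=2.5,fy=2.5,interpolation=cv2.INTER_CUBIC)]);cv2.imwrite("pics/v7.png",g)
E
```

```text
[[157 163 159]
 [159 163 159]
 [154 158 155]
 [103  98  92]
 [ 96  92  86]
 [ 34  37  35]
 [ 38  36  37]
 [ 28  25  27]] [[148 153 151]
 [121 121 115]
 [ 90  84  78]
 [ 52  47  43]
 [ 28  20  20]]
[[258.  229.2]
 [258.  302.5]
 [361.6 299.4]
 [357.5 227.2]] [[231.2 145.5]
 [230.1 209.9]
 [326.4 205.4]
 [323.1 143.2]]
[[510.   19.1  65.7   1.2]
 [580.9  29.1 107.    0. ]
 [565.  144.8 106.3   0.5]
 [496.7 135.6  61.8   0.1]] [538.1  82.2  85.2   0.4]
[np.float64(82.74897827976724), np.float64(116.8482697589266), np.float64(82.03921005521471), np.float64(117.38560677519385)]
n [-0.5 -0.   0.9] tilt 31.43887621378066 yaw 5.3124178621294025
[[257.  228.3]
 [257.  303.6]
 [362.4 300.7]
 [358.4 226.6]] [[229.  144.4]
 [229.  210.8]
 [327.4 206.2]
 [323.3 142.6]]
[[508.1  17.6  68.5   0.1]
 [582.   28.  107.7   0.2]
 [565.6 145.9 107.3   0.9]
 [495.6 136.1  62.5   0.6]] [537.8  81.9  86.5   0.5]
[np.float64(84.30986611603647), np.float64(118.99375201028622), np.float64(83.67949666284947), np.float64(119.34115491805738)]
n [-0.5 -0.   0.9] tilt 30.074462235254348 yaw 4.256898604306404
low corners [[461.2 -40.9   8.9   0.5]
 [430.2 176.   21.6   0.1]]
hood far/near edges [[493.6 118.7 444.   85.2]
 [545.4 113.9 408.6 111.5]
 [567.9  78.7 370.8 160.6]
 [500.6  65.  445.4 147.5]]
```

View pics/v7.png

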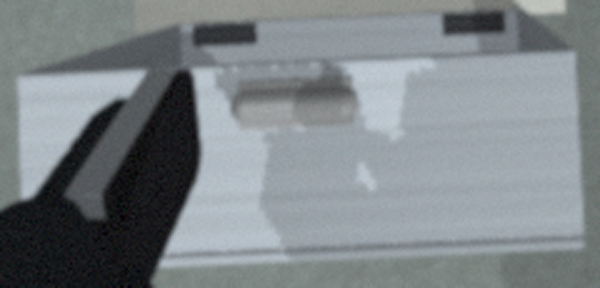

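Run:
```python
from dev import *
W2,_=pickle.load(open("w2.pkl","rb"));W3,_=pickle.load(open("w3.pkl","rb"));T=camera_model("top")
cr=lambda x,y:[230+x/4.6,140+y/4.6]
v=tri(W3,[[146.8,260],[368.8,250],[373.2,327],[148,337]],T,[cr(440,235),cr(118,273),cr(105,160),cr(433,125)]);print(v)
n,f=v[:2].mean(0),v[2:].mean(0);print(n,f)
yaw=.131;P=np.array([541.5,82.4,79.4]);ex=np.array([np.cos(yaw)*.883,np.sin(yaw)*.883,.469]);ez=np.array([-.469*np.cos(yaw),-.469*np.sin(yaw),.883]);ey=np.cross(ez,ex)
H=P+75*ex;d=n[:3]-H;print("near edge rel hinge",d@ex,d@ey,d@ez,"theta",np.arctan2(d@ez,-d@ex));d=f[:3]-H;print(d@ex,d@ey,d@ez,np.arctan2(d@ez,-d@ex)-np.arctan2(60,150))
# predicted pocket corners/catch corners px in w2
for W in(W2,W3):
  K=np.array([[W['fx'],0,W['cx']],[0,W['fy'],W['cy']],[0,0,1]])
  pts=[P+a*ex+b*ey+8*ez for a,b in((-43,-60),(43,-60),(43,60),(-43,60))]+[P-80*ex-28*ey+26*ez,P-80*ex+28*ey+26*ez]
  print(cv2.projectPoints(np.array(pts),cv2.Rodrigues(W['R'])[0],W['t'],K,W['dist'])[0][:,0])
s=sense();print(s['qpos'])
```

```text
[[568.3   0.4 257.3   1.3]
 [544.7 167.3 258.7   0.6]
 [601.3 175.1 274.2   3. ]
 [623.4   6.  275.    2.4]]
[556.5  83.9 258.    1. ] [612.4  90.6 274.6   2.7]
near edge rel hinge 22.11687489886885 -0.5003451553473619 150.6487116846329 theta 1.7165659131781341
79.55872312590132 -1.1708504979727914 138.91360087273566 1.7104097418206465
[[257.2 227.5]
 [256.4 303.9]
 [362.8 301.7]
 [359.3 225.4]
 [282.9 193.2]
 [332.  192.2]]
[[229.4 144. ]
 [228.8 211.4]
 [327.2 207.7]
 [324.2 140.4]
 [251.8 109.4]
 [297.3 107.6]]
[ 0.2  0.1  1.7  0.   1.3 -1.4]
```

{"method": "step_arm", "body": {"commands": [[[0, -42, 0], -0.036, 0], [[0, 0, 35], 0, 0], [[0, 0, 35], 0, 0], [[0, 0, 25], 0, 0], [[0, 0, 0], 0, 0], [[0, 0, 0], 0, 0]]}}

```text
clock: 5.68
eef_pos: [511.9, 75.2, 408.7]
tcp_rot: [3.135, -0.018, -3.026]
contact_force: [1.1, 0.4, -0.4]
opening: -0.001
```

{"method": "step_arm", "body": {"commands": [[[-12, 0, 0], 0, 0], [[-12, 0, 0], 0, 0], [[-10, 0, 0], 0, 0], [[-8, 0, 0], 0, 0], [[-7, 0, 0], 0, 0], [[-7, 0, 0], 0, 0], [[0, 0, 0], 0, 0]]}}

```text
clock: 6.55
eef_pos: [572.3, 82.2, 410.3]
tcp_rot: [3.135, -0.015, -3.027]
contact_force: [-0.5, -0.1, -0.5]
opening: -0.0
```

{"method": "step_arm", "body": {"commands": [[[-4, 0, 0], 0, 0], [[-4, 0, 0], 0, 0], [[-2, 0, 0], 0, 0], [[0, 0, 0], 0, 0]]}}

```text
clock: 7.05
eef_pos: [582.5, 83.4, 410.1]
tcp_rot: [3.135, -0.016, -3.027]
contact_force: [-0.6, -0.4, 0.3]
opening: 0.003
```

Run:
```python
from h import *
s=sense();print(s['contact_force'],s['eef_pos'])
t=grab_frame("top");cv2.imwrite("pics/top1.png",t)
a=cv2.resize(t[140:260,230:350],None,fx=3.3,fy=3.3);b=cv2.resize(grab_frame("scene")[100:280,250:430],(396,396));cv2.imwrite("pics/v8.png",np.hstack([a,b]))
```

```text
[-0.57892684 -0.39899767  0.26074476] [582.45598058  83.42705393 410.08255229]
```

View pics/v8.png

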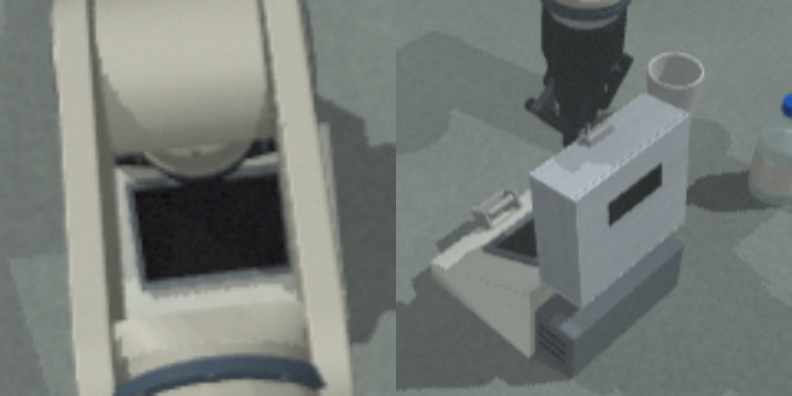

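{"method": "step_arm", "body": {"commands": [[[35, 0, 0], 0, 0], [[35, 0, 0], 0, 0], [[2, -45, 0], 0, 0.6], [[2, -45, 0], 0, 0.6], [[2, -45, 0], 0, 0.6], [[2, -45, 0], 0, 0.6], [[2, -45, 0], 0, 0.6], [[2, -45, 0], 0, 0.6], [[2, -45, 0], 0, 0.6], [[2, -45, 0], 0, 0.6], [[0, 0, 0], 0.177, 0.6], [[0, 0, 0], 0.177, 0.6], [[0, 0, 0], 0.177, 0.6], [[0, 0, 0], 0, 0.6]]}}

```text
clock: 8.9
eef_pos: [537.9, -297.3, 409.8]
tcp_rot: [-3.141, -0.005, 2.712]
contact_force: [0.5, 0.3, -0.9]
opening: 0.6
```

```bash
cat > to.py <<'E'
# shift in tool axes bringing the point d mm ahead of the TCP to a world target; and turn
from h import *
from scipy.spatial.transform import Rotation as Ro
import sys
np.set_printoptions(precision=3,suppress=True)
x,y,z,yaw,d=map(float,sys.argv[1:6])
s=sense();R=Ro.from_euler('xyz',s['tcp_rot']).as_matrix()
g=s['eef_pos']+R[:,2]*d
print("pt",g,"shift",R.T@(np.array([x,y,z])-g),"turn",-((yaw-s['tcp_rot'][2]+np.pi)%(2*np.pi)-np.pi),"rot",s['tcp_rot'],"F",s['contact_force'],"open",s['opening'])
E
python3 to.py 538.2 -286.2 43 2.725 155
```

```text
pt [ 537.125 -297.021  254.828] shift [  2.482  10.407 211.837] turn -0.013156011810612878 rot [-3.141 -0.005  2.712] F [ 0.506  0.322 -0.88 ] open 0.6001027797693801
```

{"method": "step_arm", "body": {"commands": [[[2, 10, 30], -0.013, 0.6], [[0, 0, 40], 0, 0.6], [[0, 0, 40], 0, 0.6], [[0, 0, 30], 0, 0.6], [[0, 0, 15], 0, 0.6], [[0, 0, 0], 0, 0.6]]}}

```text
clock: 9.65
eef_pos: [541.1, -287.2, 252.5]
tcp_rot: [-3.14, 0.001, 2.751]
contact_force: [-0.2, -0.8, 0.0]
opening: 0.597
```

```bash
python3 to.py 538.2 -286.2 43 2.725 155; python3 snap.py w4
python3 - <<'E'
from cass import *
W,s=pickle.load(open("w4.pkl","rb"))
i=cv2.imread("pics/w4.png");K=np.array([[W['fx'],0,W['cx']],[0,W['fy'],W['cy']],[0,0,1]])
print(cv2.projectPoints(np.array([[538.2,-286.2,18.]]),cv2.Rodrigues(W['R'])[0],W['t'],K,W['dist'])[0])
w=((i.min(2)>140)).astype(np.uint8);n,_,st,ce=cv2.connectedComponentsWithStats(w)
for j in np.argsort(-st[1:,4])[:5]+1: print(st[j],ce[j],onz(W,[ce[j]],18))
E
```

```text
pt [ 541.221 -287.466   97.515] shift [ 3.337  0.088 54.511] turn 0.02641137557963713 rot [-3.14   0.001  2.751] F [-0.217 -0.783  0.024] open 0.5968249166472245
[ 541.133 -287.228  252.514] [-3.14   0.001  2.751] [-0.49   0.51   1.775 -0.001  0.855 -1.67 ]
[[[314.5 210.8]]]
[   92    26   350   138 17673] [258.4 110.3] [[ 465.3 -293.    18. ]]
[ 117  202  118  104 5861] [179.6 248.8] [[ 528.7 -383.2   18. ]]
[ 249  260  124   99 5042] [299.  308.5] [[ 605.3 -326.    18. ]]
[ 399  162  142  111 4788] [466.3 211.4] [[ 576.9 -193.    18. ]]
[ 342  177   44   70 2643] [362.8 211.1] [[ 550.6 -256.6   18. ]]
```

{"method": "step_arm", "body": {"commands": [[[3, 0, 15], 0.026, 0.6], [[0, 0, 15], 0, 0.6], [[0, 0, 12], 0, 0.6], [[0, 0, 8], 0, 0.6], [[0, 0, 2], 0, 0.6], [[0, 0, 0], 0, 0.6]]}}

```text
clock: 10.45
eef_pos: [539.7, -286.9, 200.1]
tcp_rot: [-3.14, 0.006, 2.725]
contact_force: [1.1, -0.7, 0.8]
opening: 0.602
```

```bash
python3 to.py 538.2 -286.2 43 2.725 155
```

```text
pt [ 540.467 -287.545   45.128] shift [2.631 0.314 2.11 ] turn -0.0004928297601143328 rot [-3.14   0.006  2.725] F [ 1.075 -0.654  0.796] open 0.6018478461676486
```

{"method": "step_arm", "body": {"commands": [[[2.6, 0, 1.5], 0, 0.6], [[0, 0, 0], 0, 0], [[0, 0, 0], 0, 0], [[0, 0, 0], 0, 0], [[0, 0, 0], 0, 0], [[0, 0, 0], 0, 0], [[0, 0, 0], 0, 0]], "force": 25}}

```text
clock: 11.32
eef_pos: [537.4, -285.9, 199.5]
tcp_rot: [-3.14, 0.008, 2.725]
contact_force: [0.8, -0.1, -0.6]
opening: 0.183
```

```bash
python3 to.py 538.2 -286.2 43 2.725 155
```

```text
pt [ 538.45  -286.667   44.5  ] shift [0.43  0.328 1.496] turn -0.00037529655160106756 rot [-3.14   0.008  2.725] F [ 0.822 -0.129 -0.595] open 0.18314622546547046
```

{"method": "step_arm", "body": {"commands": [[[0, 0, -20], 0, 0], [[0, 0, -40], 0, 0], [[0, 0, -45], 0, 0], [[0, 0, -45], 0, 0], [[0, 0, -45], 0, 0], [[0, 0, -20], -0.12, 0], [[0, 0, 0], -0.14, 0], [[0, 0, 0], -0.14, 0], [[0, 0, 0], -0.14, 0], [[0, 0, 0], 0, 0]]}}

```text
clock: 12.58
eef_pos: [534.0, -283.8, 435.4]
tcp_rot: [-3.13, 0.013, -3.003]
contact_force: [0.6, 0.1, -1.6]
opening: 0.181
```

```bash
python3 to.py 515 79 245 -3.011 155
```

```text
pt [ 536.291 -285.235  280.466] shift [-28.742 364.062  31.795] turn 0.007963406749134982 rot [-3.13   0.013 -3.003] F [ 0.579  0.076 -1.565] open 0.18125591541541397
```

{"method": "step_arm", "body": {"commands": [[[-2, 20, 2], 0, 0], [[-3, 38, 3], 0, 0], [[-3, 40, 3], 0, 0], [[-3, 40, 3], 0, 0], [[-3, 40, 3], 0, 0], [[-3, 40, 3], 0, 0], [[-3, 40, 3], 0, 0], [[-3, 40, 3], 0, 0], [[-3, 38, 3], 0, 0], [[-2, 20, 2], 0, 0], [[0, 0, 0], 0, 0]]}}

```text
clock: 13.95
eef_pos: [510.8, 92.1, 405.7]
tcp_rot: [-3.134, 0.014, -3.032]
contact_force: [-0.1, 0.1, -1.0]
opening: 0.181
```

```bash
python3 to.py 538.8 82 165 -3.011 155; python3 snap.py w5
```

```text
pt [513.088  91.107 250.671] shift [-23.346 -11.171  86.103] turn -0.02116469359216877 rot [-3.134  0.014 -3.032] F [-0.064  0.084 -1.018] open 0.18087882462152335
[510.767  92.101 405.65 ] [-3.134  0.014 -3.032] [ 0.178  0.183  1.861 -0.01   1.083 -1.497]
```

View pics/w5.png

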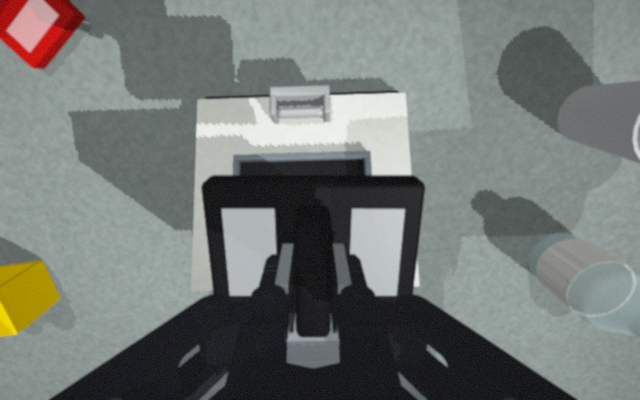

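{"method": "step_arm", "body": {"commands": [[[-12, -6, 20], -0.021, 0], [[-11, -5, 20], 0, 0], [[0, 0, 20], 0, 0], [[0, 0, 15], 0, 0], [[0, 0, 5], 0, 0], [[0, 0, 0], 0, 0]]}}

```text
clock: 14.75
eef_pos: [536.2, 79.6, 325.8]
tcp_rot: [-3.132, 0.016, -3.019]
contact_force: [0.2, 0.6, -0.9]
opening: 0.183
```

```bash
python3 to.py 538.8 82 142.6 -3.011 155
```

```text
pt [538.868  78.5   170.777] shift [ 0.093  3.741 28.146] turn -0.00760877082320599 rot [-3.132  0.016 -3.019] F [ 0.243  0.57  -0.922] open 0.18254782081756993
```

{"method": "step_arm", "body": {"commands": [[[0, 4, 6], -0.007, 0], [[0, 0, 8], 0, 0], [[0, 0, 6], 0, 0], [[0, 0, 3], 0, 0], [[0, 0, 0], 0, 0]]}}

```text
clock: 15.38
eef_pos: [534.7, 83.3, 303.9]
tcp_rot: [-3.131, 0.013, -3.01]
contact_force: [-0.6, 0.7, 2.2]
opening: 0.182
```

```bash
python3 to.py 538.8 82 142.6 -3.011 155
```

```text
pt [536.974  82.016 148.95 ] shift [-1.724 -0.189  6.376] turn 0.0005253797462616561 rot [-3.131  0.013 -3.01 ] F [-0.573  0.7    2.217] open 0.18185147167147211
```

{"method": "step_arm", "body": {"commands": [[[-1, 0, 2], 0, 0], [[0, 0, 0], 0, 0]]}}

```text
clock: 15.62
eef_pos: [534.7, 83.3, 302.4]
tcp_rot: [-3.131, 0.01, -3.01]
contact_force: [-0.1, -0.1, 2.2]
opening: 0.182
```

```bash
python3 to.py 538.8 82 142.6 -3.011 155
```

```text
pt [536.419  81.917 147.464] shift [-2.322 -0.178  4.89 ] turn 0.000650105862212591 rot [-3.131  0.01  -3.01 ] F [-0.084 -0.119  2.164] open 0.1818633015952931
```

{"method": "step_arm", "body": {"commands": [[[1, 0, -3], 0, 0], [[3, 0, 0], 0, 0], [[0, 0, 0], 0, 0]]}}

```text
clock: 16.0
eef_pos: [530.4, 82.9, 305.1]
tcp_rot: [-3.131, 0.01, -3.01]
contact_force: [0.7, -0.4, -2.0]
opening: 0.183
```

```bash
python3 to.py 538.8 82 142.6 -3.011 155
```

```text
pt [532.176  81.496 150.074] shift [-6.557 -0.289  7.545] turn 0.0009501022931122094 rot [-3.131  0.01  -3.01 ] F [ 0.693 -0.446 -2.015] open 0.183016333089397
```

{"method": "step_arm", "body": {"commands": [[[0, 0, 3], 0, 0], [[0, 0, 2], 0, 0], [[0, 0, 0], 0, 0]]}}

```text
clock: 16.38
eef_pos: [530.5, 82.9, 299.4]
tcp_rot: [-3.131, 0.01, -3.01]
contact_force: [-0.6, -0.2, -1.1]
opening: 0.18
```

```bash
python3 to.py 538.8 82 142.6 -3.011 155
```

```text
pt [532.205  81.423 144.375] shift [-6.596 -0.274  1.844] turn 0.0009954850618698607 rot [-3.131  0.01  -3.01 ] F [-0.644 -0.222 -1.132] open 0.17958381671864512
```

{"method": "step_arm", "body": {"commands": [[[-3, 0, 1], 0, 0], [[0, 0, 1.5], 0, 0], [[0, 0, 0], 0, 0]]}}

```text
clock: 16.75
eef_pos: [532.4, 83.0, 296.1]
tcp_rot: [-3.131, 0.005, -3.01]
contact_force: [-1.0, -0.3, -1.8]
opening: 0.177
```

```bash
cat > pk.py <<'E'
from h import *
from scipy.spatial.transform import Rotation as Ro
np.set_printoptions(precision=3,suppress=True)
c,k=.8829,.4695;yaw=.131;P=np.array([541.5,82.4,79.4])
E=np.array([[np.cos(yaw)*c,np.sin(yaw)*c,k],[-np.sin(yaw),np.cos(yaw),0],[-k*np.cos(yaw),-k*np.sin(yaw),c]])
s=sense();R=Ro.from_euler('xyz',s['tcp_rot']).as_matrix()
g=E@(s['eef_pos']+R[:,2]*155-P);e=g[[0,2]]+np.array([38*c-44.5*k,-38*k-44.5*c])
print("G in pocket",g,"edge if level x,z",e,"pitch",s['tcp_rot'],"F",s['contact_force'])
E
python3 pk.py
```

```text
G in pocket [21.859  0.14  58.258] edge if level x,z [34.516  1.127] pitch [-3.131  0.005 -3.01 ] F [-1.006 -0.258 -1.826]
```

{"method": "step_arm", "body": {"commands": [[[-1, 0, 2], 0, 0], [[0, 0, 0], 0, 0]]}}

```text
clock: 17.0
eef_pos: [533.2, 83.1, 293.8]
tcp_rot: [-3.131, 0.004, -3.01]
contact_force: [-1.7, 0.1, -1.5]
opening: 0.181
```

```bash
python3 pk.py
```

```text
G in pocket [21.239  0.129 56.004] edge if level x,z [33.896 -1.126] pitch [-3.131  0.004 -3.01 ] F [-1.742  0.073 -1.457]
```

{"method": "step_arm", "body": {"commands": [[[-1, 0, 2], 0, 0], [[0, 0, 0], 0, 0]]}}

```text
clock: 17.25
eef_pos: [533.7, 83.1, 292.0]
tcp_rot: [-3.131, 0.003, -3.009]
contact_force: [-2.7, -0.2, 1.6]
opening: 0.179
```

```bash
python3 pk.py
```

```text
G in pocket [20.709  0.021 54.291] edge if level x,z [33.366 -2.839] pitch [-3.131  0.003 -3.009] F [-2.671 -0.246  1.597]
```

{"method": "step_arm", "body": {"commands": [[[2.4, 0, 2.5], 0, 0], [[2.4, 0, 2.5], 0, 0], [[2.1, 0, 2.8], 0, 0], [[0, 0, 0], 0, 0]]}}

```text
clock: 17.75
eef_pos: [529.2, 82.4, 287.2]
tcp_rot: [-3.131, 0.012, -3.01]
contact_force: [-4.1, -0.1, 1.4]
opening: 0.18
```

```bash
python3 pk.py
```

```text
G in pocket [15.702 -0.036 51.521] edge if level x,z [28.359 -5.609] pitch [-3.131  0.012 -3.01 ] F [-4.148 -0.085  1.37 ]
```

{"method": "step_arm", "body": {"commands": [[[4, 0, 4], 0, 0], [[4, 0, 4], 0, 0], [[3, 0, 4.5], 0, 0], [[0, 0, 0], 0, 0]]}}

```text
clock: 18.25
eef_pos: [521.5, 81.3, 277.1]
tcp_rot: [-3.132, 0.024, -3.01]
contact_force: [-4.3, -0.1, 1.4]
opening: 0.183
```

```bash
python3 pk.py; python3 snap.py w6
```

```text
G in pocket [ 5.827 -0.001 45.373] edge if level x,z [ 18.484 -11.757] pitch [-3.132  0.024 -3.01 ] F [-4.32  -0.128  1.413]
[521.538  81.333 277.144] [-3.132  0.024 -3.01 ] [ 0.155  0.362  1.957 -0.015  0.799 -1.536]
```

View pics/w6.png

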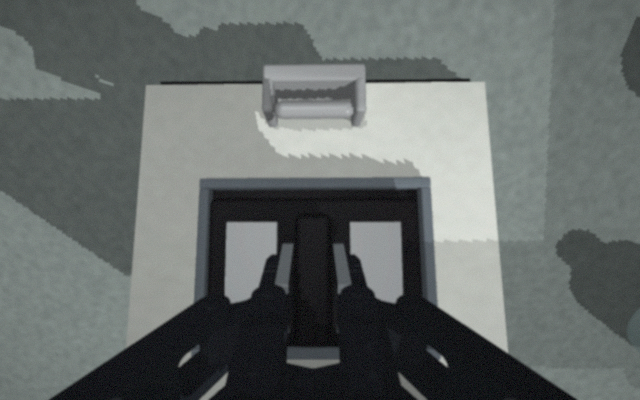

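Run:
```python
import cv2
g=cv2.imread("pics/w6.png").max(2)
for r in(215,250,280): print(r,list(g[r,190:232:2]),list(g[r,404:444:2]))
for c in(250,300,370,400): print(c,list(g[172:226:2,c]))
```

```text
215 [np.uint8(162), np.uint8(156), np.uint8(159), np.uint8(153), np.uint8(113), np.uint8(92), np.uint8(98), np.uint8(97), np.uint8(92), np.uint8(70), np.uint8(35), np.uint8(24), np.uint8(32), np.uint8(34), np.uint8(33), np.uint8(30), np.uint8(34), np.uint8(31), np.uint8(31), np.uint8(33), np.uint8(28)] [np.uint8(29), np.uint8(33), np.uint8(28), np.uint8(32), np.uint8(34), np.uint8(32), np.uint8(31), np.uint8(51), np.uint8(64), np.uint8(85), np.uint8(115), np.uint8(122), np.uint8(121), np.uint8(123), np.uint8(162), np.uint8(212), np.uint8(213), np.uint8(214), np.uint8(216), np.uint8(213)]
250 [np.uint8(157), np.uint8(158), np.uint8(159), np.uint8(121), np.uint8(93), np.uint8(96), np.uint8(93), np.uint8(97), np.uint8(72), np.uint8(51), np.uint8(17), np.uint8(34), np.uint8(28), np.uint8(34), np.uint8(21), np.uint8(29), np.uint8(27), np.uint8(52), np.uint8(136), np.uint8(158), np.uint8(155)] [np.uint8(30), np.uint8(24), np.uint8(29), np.uint8(18), np.uint8(27), np.uint8(30), np.uint8(23), np.uint8(25), np.uint8(57), np.uint8(64), np.uint8(74), np.uint8(98), np.uint8(102), np.uint8(99), n
[... 1541 characters left out ...]
p.uint8(97), np.uint8(99), np.uint8(87), np.uint8(68), np.uint8(37), np.uint8(30), np.uint8(28), np.uint8(24), np.uint8(25), np.uint8(25), np.uint8(33), np.uint8(36), np.uint8(28), np.uint8(36), np.uint8(31), np.uint8(31), np.uint8(26), np.uint8(32), np.uint8(30), np.uint8(40), np.uint8(121), np.uint8(157)]
400 [np.uint8(157), np.uint8(157), np.uint8(139), np.uint8(114), np.uint8(122), np.uint8(123), np.uint8(127), np.uint8(127), np.uint8(98), np.uint8(46), np.uint8(38), np.uint8(29), np.uint8(32), np.uint8(22), np.uint8(15), np.uint8(26), np.uint8(27), np.uint8(26), np.uint8(36), np.uint8(34), np.uint8(33), np.uint8(34), np.uint8(31), np.uint8(31), np.uint8(41), np.uint8(96), np.uint8(114)]
```

{"method": "step_arm", "body": {"commands": [[[3.5, 1, 3.5], 0, 0], [[3, 0, 3.5], 0, 0], [[2, 0, 3], 0, 0], [[0, 0, 0], 0, 0]]}}

```text
clock: 18.8
eef_pos: [517.5, 81.6, 274.6]
tcp_rot: [-3.132, 0.04, -3.011]
contact_force: [-1.9, -0.6, -0.6]
opening: 0.183
```

```bash
python3 pk.py
```

```text
G in pocket [ 3.246  0.802 43.987] edge if level x,z [ 15.904 -13.143] pitch [-3.132  0.04  -3.011] F [-1.946 -0.603 -0.602]
```

Run:
```python
from h import *
np.set_printoptions(precision=3,suppress=True)
s=sense()
for k in('wrist_torque','contact_force','joint_efforts','qpos','qvel','eef_pos'):print(k,s[k])
```

```text
wrist_torque [-0.003  0.174  0.063]
contact_force [-1.946 -0.603 -0.602]
joint_efforts [ -0.164 -53.85  -27.685  -0.073  -0.687   0.049]
qpos [ 0.157  0.357  1.972 -0.016  0.773 -1.533]
qvel [ 0.001 -0.015 -0.015 -0.006  0.001  0.003]
eef_pos [517.459  81.585 274.633]
```

{"method": "step_arm", "body": {"commands": [[[0, 0, 0], 0, 0], [[0, 0, 0], 0, 0]]}}

```text
clock: 19.05
eef_pos: [517.8, 81.6, 274.7]
tcp_rot: [-3.132, 0.041, -3.011]
contact_force: [-2.7, -0.6, 3.6]
opening: 0.186
```

```bash
python3 - <<'E'
from h import *
np.set_printoptions(precision=3,suppress=True)
s=sense()
for k in('wrist_torque','contact_force','joint_efforts','qpos','qvel','eef_pos'):print(k,s[k])
E
python3 pk.py
```

```text
wrist_torque [0.002 0.527 0.129]
contact_force [-2.675 -0.612  3.611]
joint_efforts [  0.306 -51.    -26.066   0.047  -1.04    0.106]
qpos [ 0.157  0.357  1.972 -0.016  0.772 -1.533]
qvel [ 0.001 -0.001 -0.001  0.    -0.001  0.002]
eef_pos [517.817  81.572 274.681]
G in pocket [ 3.759  0.711 43.778] edge if level x,z [ 16.416 -13.352] pitch [-3.132  0.041 -3.011] F [-2.675 -0.612  3.611]
```

{"method": "step_arm", "body": {"commands": [[[-1, 0, 3], 0, 0], [[-1, 0, 3], 0, 0], [[0, 0, 0], 0, 0]]}}

```text
clock: 19.42
eef_pos: [519.4, 81.7, 273.6]
tcp_rot: [-3.132, 0.039, -3.012]
contact_force: [0.3, -0.0, -0.6]
opening: 0.18
```

```bash
python3 pk.py; python3 snap.py w7
python3 - <<'E'
import cv2
cv2.imwrite("pics/v11.png",cv2.resize(cv2.imread("pics/w7.png")[150:320,180:460],None,fx=2.6,fy=2.6))
E
```

```text
G in pocket [ 4.38   0.671 42.187] edge if level x,z [ 17.037 -14.943] pitch [-3.132  0.039 -3.012] F [ 0.327 -0.003 -0.611]
[519.425  81.717 273.58 ] [-3.132  0.039 -3.012] [ 0.157  0.362  1.968 -0.016  0.773 -1.533]
```

View pics/v11.png

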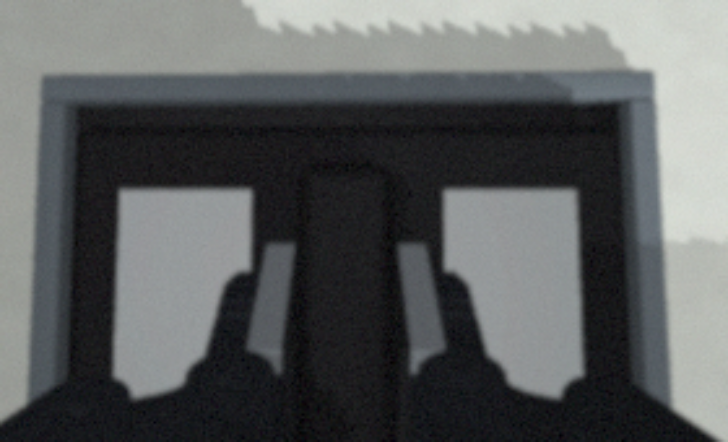

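{"method": "step_arm", "body": {"commands": [[[0, 0, 3], 0, 0], [[0, 0, 3], 0, 0]]}}

```text
clock: 19.73
eef_pos: [520.0, 81.7, 272.7]
tcp_rot: [-3.132, 0.039, -3.012]
contact_force: [-20.7, -3.7, 55.4]
opening: 0.182
```

```bash
python3 pk.py
python3 - <<'E'
import sys;sys.argv=['']
from h import *
import pickle
exec(open('pk.py').read().split("s=sense")[0].split("np.set")[1].join(["np.set",""])) if 0 else None
c,k=.8829,.4695;yaw=.131;P=np.array([541.5,82.4,79.4])
E=np.array([[np.cos(yaw)*c,np.sin(yaw)*c,k],[-np.sin(yaw),np.cos(yaw),0],[-k*np.cos(yaw),-k*np.sin(yaw),c]])
W,s=pickle.load(open("w7.pkl","rb"))
f=lambda x,y:[180+x/2.6,150+y/2.6]
o,d=rays(W,[f(350,128),f(350,101),f(185,187),f(510,187),f(118,187),f(578,187),f(113,350),f(583,350)])
for z in(15.6,8,5.6):
    q=(E@(o-P))[:,None]+0; dd=E@d.T; t=(z-q[2])/dd[2]; print(z,(q+dd*t).T.round(1).tolist())
W,s=pickle.load(open("w1.pkl","rb"));i=cv2.imread("pics/w1.png")
w=(i.min(2)>105).astype(np.uint8);w[:,:250]=0;w[:,365:]=0;w[:140]=0;w[200:]=0
for ct in cv2.findContours(w,0,1)[0]:
    if cv2.contourArea(ct)>500: b=onz(W,cv2.boxPoints(cv2.minAreaRect(ct)),18);u=(b[:,:2]-[538.2,-286.2])@np.array([[np.cos(1.154),np.sin(1.154)],[np.sin(1.154),-np.cos(1.154)]]).T;print(u.round(1).tolist())
E
```

```text
G in pocket [ 4.52   0.582 41.144] edge if level x,z [ 17.178 -15.986] pitch [-3.132  0.039 -3.012] F [-20.688  -3.741  55.383]
15.6 [[-36.2, 0.5, 15.6], [-41.8, 0.5, 15.6], [-24.0, -33.2, 15.6], [-24.2, 33.1, 15.6], [-24.0, -46.9, 15.6], [-24.2, 46.8, 15.6], [8.4, -46.6, 15.6], [8.0, 46.7, 15.6]]
8 [[-37.1, 0.4, 8.0], [-43.0, 0.4, 8.0], [-24.4, -34.7, 8.0], [-24.6, 34.5, 8.0], [-24.4, -49.0, 8.0], [-24.6, 48.9, 8.0], [9.4, -48.7, 8.0], [9.0, 48.7, 8.0]]
5.6 [[-37.4, 0.4, 5.6], [-43.4, 0.4, 5.6], [-24.5, -35.2, 5.6], [-24.7, 34.9, 5.6], [-24.5, -49.7, 5.6], [-24.7, 49.5, 5.6], [9.8, -49.4, 5.6], [9.4, 49.4, 5.6]]
[[18.3, 25.1], [19.3, -24.7], [45.3, -23.9], [45.4, 26.1]]
[[-44.5, -23.6], [-19.8, -24.3], [-19.6, 24.9], [-45.3, 25.6]]
```

{"method": "step_arm", "body": {"commands": [[[0.5, 0, -1], 0, 0], [[0, 0, 0], 0, 0]], "force": 20}}

```text
clock: 19.98
eef_pos: [519.8, 81.7, 273.9]
tcp_rot: [-3.132, 0.041, -3.012]
contact_force: [-0.4, 0.3, -1.9]
opening: 0.179
```

```bash
python3 pk.py
```

```text
G in pocket [ 5.135  0.65  42.18 ] edge if level x,z [ 17.793 -14.95 ] pitch [-3.132  0.041 -3.012] F [-0.354  0.269 -1.903]
```

{"method": "step_arm", "body": {"commands": [[[-0.3, 0, 0.8], 0, 0], [[0, 0, 0], 0, 0]]}}

```text
clock: 20.23
eef_pos: [520.3, 81.6, 273.0]
tcp_rot: [-3.132, 0.04, -3.012]
contact_force: [-3.8, -0.5, 11.0]
opening: 0.182
```

```bash
python3 pk.py
```

```text
G in pocket [ 4.961  0.473 41.27 ] edge if level x,z [ 17.619 -15.86 ] pitch [-3.132  0.04  -3.012] F [-3.762 -0.467 10.964]
```

Contact of about 12 N, held flat. Release.

{"method": "step_arm", "body": {"commands": [[[0, 0, 0], 0, 0.25], [[0, 0, 0], 0, 0.35], [[0, 0, 0], 0, 0.5], [[0, 0, 0], 0, 0.5], [[0, 0, 0], 0, 0.5]]}}

```text
clock: 20.85
eef_pos: [520.5, 81.7, 271.5]
tcp_rot: [-3.132, 0.039, -3.012]
contact_force: [-0.4, -0.1, 0.2]
opening: 0.501
```

```bash
python3 pk.py
```

```text
G in pocket [ 4.269  0.47  39.913] edge if level x,z [ 16.926 -17.217] pitch [-3.132  0.039 -3.012] F [-0.422 -0.052  0.165]
```

{"method": "step_arm", "body": {"commands": [[[0, 0, -20], 0, 0.5], [[0, 0, -40], 0, 0.5], [[0, 0, -50], 0, 0], [[0, 0, -55], 0, 0], [[0, 0, -55], 0, 0], [[-10, 0, -20], 0, 0], [[-40, 0, 0], 0, 0], [[-50, 0, 0], 0, 0], [[-50, 0, 0], 0, 0], [[0, 0, 0], 0, 0]]}}

```text
clock: 22.1
eef_pos: [662.4, 102.6, 526.1]
tcp_rot: [-3.132, 0.04, -3.012]
contact_force: [-0.5, 0.6, -0.9]
opening: 0.004
```

```bash
python3 to.py 675 100 245 -3.011 173
python3 - <<'E'
from h import *
import pickle
T=camera_model("top");
for n in("top","scene"): cv2.imwrite(f"pics/{n}2.png",grab_frame(n))
E
```

```text
pt [669.534 101.859 353.23 ] shift [ -0.809  -1.48  108.371] turn -0.0010414426457892034 rot [-3.132  0.04  -3.012] F [-0.53   0.645 -0.854] open 0.0038709705634271136
```

Run:
```python
from h import *
yaw=.131;P=np.array([541.5,82.4,79.4]);A=np.array([[np.cos(yaw),np.sin(yaw),0],[-np.sin(yaw),np.cos(yaw),0],[0,0,1]])
S=camera_model("scene");f=lambda x,y:[250+(x-396)/2.2,100+y/2.2]
o,d=rays(S,[f(532,175),f(580,197),f(640,93),f(688,118)]);o=A@(o-P);d=(A@d.T).T
for v,y in zip(d,(-85,-85,85,85)): q=o+v*(y-o[1])/v[1];print(q.round(1), "rel hinge",(q-[66.2,y,35.2])[[0,2]].round(1))
```

```text
[ 56.3 -85.  190.3] rel hinge [ -9.9 155.1]
[117.6 -85.  205.8] rel hinge [ 51.4 170.6]
[ 44.4  85.  182.6] rel hinge [-21.8 147.4]
[107.3  85.  187.6] rel hinge [ 41.1 152.4]
```

{"method": "step_arm", "body": {"commands": [[[-18, -1, 0], 0, 0], [[0, 0, 40], 0, 0], [[0, 0, 40], 0, 0], [[0, 0, 25], 0, 0], [[0, 0, 0], 0, 0]]}}

```text
clock: 22.82
eef_pos: [677.5, 102.6, 422.8]
tcp_rot: [-3.132, 0.04, -3.012]
contact_force: [-0.4, -0.0, 0.1]
opening: 0.002
```

```bash
python3 to.py 675 100 240 -3.011 173
```

```text
pt [684.641 101.828 249.902] shift [10.188 -0.472  9.504] turn -0.00082364566144566 rot [-3.132  0.04  -3.012] F [-0.384 -0.048  0.094] open 0.0023563752189676873
```

{"method": "step_arm", "body": {"commands": [[[10, 0, 11], 0, 0], [[10, 0, 0], 0, 0], [[10, 0, 0], 0, 0], [[10, 0, -1], 0, 0], [[10, 0, -1], 0, 0], [[10, 0, -1], 0, 0], [[0, 0, 0], 0, 0]]}}

```text
clock: 23.7
eef_pos: [615.7, 94.3, 421.5]
tcp_rot: [-3.132, 0.055, -3.012]
contact_force: [1.0, 0.5, 1.0]
opening: 0.003
```

```bash
cat > hd.py <<'E'
from h import *
from scipy.spatial.transform import Rotation as Ro
np.set_printoptions(precision=3,suppress=True)
yaw=.131;P=np.array([541.5,82.4,77.5]);A=np.array([[np.cos(yaw),np.sin(yaw),0],[-np.sin(yaw),np.cos(yaw),0],[0,0,1]])
s=sense();R=Ro.from_euler('xyz',s['tcp_rot']).as_matrix()
print("tip rel hinge r,y,z",A@(s['eef_pos']+R[:,2]*173-P)-[66.2,0,35.2],"rot",s['tcp_rot'],"F",s['contact_force'],s['clock'])
E
python3 hd.py
```

```text
tip rel hinge r,y,z [ 18.436   0.409 136.057] rot [-3.132  0.055 -3.012] F [0.986 0.536 0.971] 23.7
```

{"method": "step_arm", "body": {"commands": [[[11, 0, 4], 0, 0], [[11, 0, 4], 0, 0], [[11, 0, 3], 0, 0], [[10, 0, 3], 0, 0], [[10, 0, 3], 0, 0], [[0, 0, 0], 0, 0]]}}

```text
clock: 24.45
eef_pos: [561.4, 87.4, 399.9]
tcp_rot: [-3.132, 0.053, -3.012]
contact_force: [0.4, 1.2, -1.0]
opening: 0.001
```

```bash
python3 hd.py
```

```text
tip rel hinge r,y,z [-36.691   0.767 114.493] rot [-3.132  0.053 -3.012] F [ 0.384  1.184 -1.034] 24.45
```

```bash
cat > pad.py <<'E'
from h import *
yaw=.131;P=np.array([541.5,82.4,77.5]);A=np.array([[np.cos(yaw),np.sin(yaw),0],[-np.sin(yaw),np.cos(yaw),0],[0,0,1]])
S=camera_model("scene");i=grab_frame("scene");cv2.imwrite("pics/scene_last.png",i)
d=(i.max(2)<55).astype(np.uint8);d[:,:255]=0;d[:,400:]=0;d[:110]=0;d[270:]=0
n,_,st,ce=cv2.connectedComponentsWithStats(d)
for j in range(1,n):
    if st[j,4]>40:
        o,v=rays(S,[ce[j]]);o=A@(o-P);v=A@v[0];q=o+v*(0-o[1])/v[1]-[66.2,0,35.2]
        print(st[j],ce[j].round(1),"rel hinge at y=0",q.round(1),"rad",np.hypot(q[0],q[2]).round(1),"(pad 116.6) theta",(np.radians(208)-np.arctan2(q[2],q[0])%(2*np.pi)-np.arctan2(60,100)).round(3))
E
python3 pad.py
```

```text
[ 312  110   41   53 1080] [329.7 127.9] rel hinge at y=0 [-42.7   0.  226. ] rad 230.0 (pad 116.6) theta 1.333
[313 163  17  12  61] [321.3 169.7] rel hinge at y=0 [-64.    0.   91.4] rad 111.6 (pad 116.6) theta 0.908
```

{"method": "step_arm", "body": {"commands": [[[12, 0, 5], 0, 0], [[12, 0, 5], 0, 0], [[11, 0, 7], 0, 0], [[9, 0, 9], 0, 0], [[8, 0, 10], 0, 0], [[0, 0, 0], 0, 0]]}}

```text
clock: 25.25
eef_pos: [507.7, 80.1, 357.3]
tcp_rot: [-3.132, 0.049, -3.012]
contact_force: [0.4, -0.0, -0.4]
opening: 0.003
```

```bash
python3 hd.py; python3 pad.py
```

```text
tip rel hinge r,y,z [-91.487   0.577  71.793] rot [-3.132  0.049 -3.012] F [ 0.401 -0.043 -0.394] 25.25
[294 110  35  49 897] [310.  132.8] rel hinge at y=0 [-101.2    0.   179.6] rad 206.1 (pad 116.6) theta 1.006
[297 168  16  10  74] [305.2 172.3] rel hinge at y=0 [-118.6    0.    45.6] rad 127.1 (pad 116.6) theta 0.315
```

{"method": "step_arm", "body": {"commands": [[[6.5, 0, 7], 0, 0], [[6.5, 0, 7], 0, 0], [[6, 0, 7], 0, 0], [[5, 0, 7], 0, 0], [[0, 0, 0], 0, 0]]}}

```text
clock: 25.92
eef_pos: [485.1, 77.0, 326.8]
tcp_rot: [-3.133, 0.051, -3.012]
contact_force: [0.1, 0.8, 0.7]
opening: -0.001
```

```bash
python3 hd.py; python3 pad.py
```

```text
tip rel hinge r,y,z [-113.955    0.389   41.318] rot [-3.133  0.051 -3.012] F [0.064 0.785 0.731] 25.925
[287 117  35  53 817] [303.  139.8] rel hinge at y=0 [-124.3    0.   145.9] rad 191.7 (pad 116.6) theta 0.813
[295 166  13  17  56] [301.2 176.1] rel hinge at y=0 [-133.5    0.    22. ] rad 135.3 (pad 116.6) theta 0.112
```

{"method": "step_arm", "body": {"commands": [[[6, 0, 7], 0, 0], [[6, 0, 7], 0, 0], [[2, 0, 5], 0, 0], [[0, 0, 4], 0, 0], [[0, 0, 0], 0, 0]]}}

```text
clock: 26.6
eef_pos: [472.0, 75.1, 302.5]
tcp_rot: [-3.133, 0.052, -3.012]
contact_force: [-0.8, -0.8, 2.1]
opening: 0.003
```

```bash
python3 hd.py; python3 pad.py
```

```text
tip rel hinge r,y,z [-126.999    0.242   17.077] rot [-3.133  0.052 -3.012] F [-0.817 -0.8    2.087] 26.6
[284 124  35  55 788] [299.3 146.2] rel hinge at y=0 [-137.8    0.   118.3] rad 181.6 (pad 116.6) theta 0.657
[295 173  23  16  85] [305.6 180.5] rel hinge at y=0 [-117.9    0.    17.5] rad 119.2 (pad 116.6) theta 0.095
```

{"method": "step_arm", "body": {"commands": [[[0, 0, 3], 0, 0], [[0, 0, 3], 0, 0], [[0, 0, 3], 0, 0]]}}

```text
clock: 27.02
eef_pos: [472.0, 75.0, 293.9]
tcp_rot: [-3.133, 0.051, -3.012]
contact_force: [-6.2, 0.4, 20.8]
opening: 0.003
```

```bash
python3 hd.py
```

```text
tip rel hinge r,y,z [-127.323    0.224    8.416] rot [-3.133  0.051 -3.012] F [-6.164  0.436 20.841] 27.025
```

{"method": "step_arm", "body": {"commands": [[[0, 0, 3], 0, 0], [[0, 0, 3], 0, 0]]}}

```text
clock: 27.28
eef_pos: [472.4, 75.1, 293.1]
tcp_rot: [-3.133, 0.05, -3.012]
contact_force: [-25.4, -4.1, 61.7]
opening: -0.001
```

```bash
python3 hd.py; python3 pad.py
```

```text
tip rel hinge r,y,z [-126.91     0.23     7.586] rot [-3.133  0.05  -3.012] F [-25.391  -4.13   61.667] 27.275
[284 128  34  49 724] [299.3 148.7] rel hinge at y=0 [-138.     0.   110.4] rad 176.7 (pad 116.6) theta 0.623
[293 175  24  16  80] [304.7 182.4] rel hinge at y=0 [-121.3    0.     8.3] rad 121.5 (pad 116.6) theta 0.017
```

{"method": "step_arm", "body": {"commands": [[[0, 0, -3], 0, 0], [[0, 0, -15], 0, 0], [[0, 0, -40], 0, 0], [[0, 0, -50], 0, 0], [[20, 0, -50], 0, 0], [[50, 0, -30], 0, 0], [[50, 0, 0], 0, 0], [[50, 0, 0], 0, 0], [[0, 0, 0], 0, 0]]}}

```text
clock: 28.45
eef_pos: [290.2, 53.0, 482.4]
tcp_rot: [-3.133, 0.059, -3.012]
contact_force: [1.1, -0.2, 0.5]
opening: 0.002
```

```bash
python3 hd.py; python3 pad.py
python3 - <<'E'
from h import *
a=cv2.imread("pics/scene_last.png");t=grab_frame("top");w=grab_frame("wrist")
cv2.imwrite("pics/wlast.png",w)
z=lambda i,x,y,n,s:cv2.resize(i[y:y+n,x:x+n],(s,s),interpolation=cv2.INTER_CUBIC)
cv2.imwrite("pics/v12.png",np.vstack([np.hstack([z(a,240,100,180,400),z(t,220,130,140,400)]),cv2.resize(np.hstack([a,w]),(800,250)),][:2])[:600])
E
```

```text
tip rel hinge r,y,z [-309.004    2.192  197.025] rot [-3.133  0.059 -3.012] F [ 1.085 -0.17   0.545] 28.45
[293 175  25  15  65] [305.7 182. ] rel hinge at y=0 [-117.3    0.    12.6] rad 118.0 (pad 116.6) theta 0.055
```

View pics/v12.png

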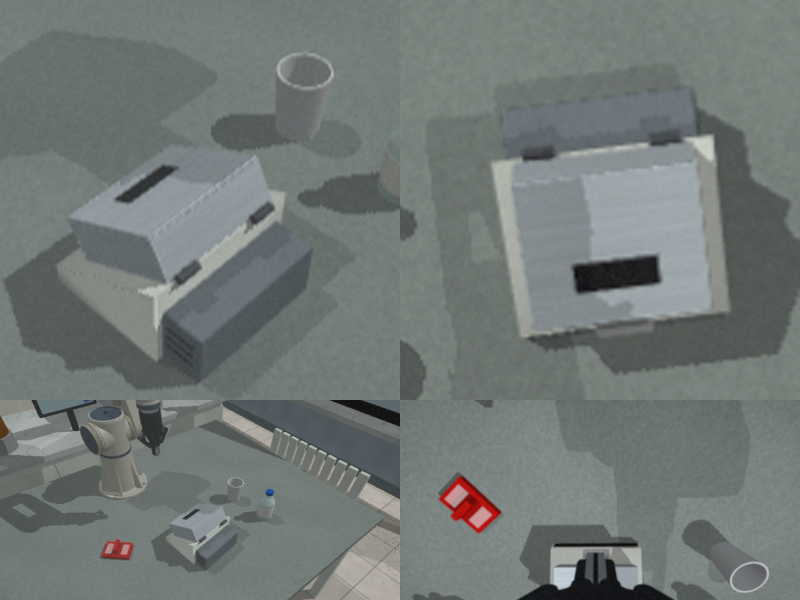

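{"method": "step_arm", "body": {"commands": [[[-50, 0, 0], 0, 0], [[-50, 0, 10], 0, 0], [[-50, 0, 20], 0, 0], [[-25, 0, 40], 0, 0], [[0, 0, 45], 0, 0], [[0, 0, 20], 0, 0], [[0, 0, 0], 0, 0]]}}

```text
clock: 29.48
eef_pos: [491.1, 77.7, 351.7]
tcp_rot: [-3.133, 0.06, -3.013]
contact_force: [-0.0, 0.4, 0.4]
opening: 0.001
```

```bash
python3 hd.py
```

```text
tip rel hinge r,y,z [-106.413    0.443   66.329] rot [-3.133  0.06  -3.013] F [-0.003  0.442  0.43 ] 29.475
```

{"method": "step_arm", "body": {"commands": [[[12, 0, 10], 0, 0], [[12, 0, 15], 0, 0], [[0, 0, 12], 0, 0], [[0, 0, 6], 0, 0], [[0, 0, 0], 0, 0]]}}

```text
clock: 30.1
eef_pos: [470.6, 74.7, 307.4]
tcp_rot: [-3.133, 0.064, -3.013]
contact_force: [0.0, 0.1, 0.1]
opening: 0.003
```

```bash
python3 hd.py
```

```text
tip rel hinge r,y,z [-126.468    0.166   22.107] rot [-3.133  0.064 -3.013] F [0.022 0.075 0.085] 30.1
```

Now down slowly to find contact height.

{"method": "step_arm", "body": {"commands": [[[0, 0, 5], 0, 0], [[0, 0, 4], 0, 0], [[0, 0, 0], 0, 0]]}}

```text
clock: 30.48
eef_pos: [472.0, 74.8, 298.7]
tcp_rot: [-3.133, 0.066, -3.013]
contact_force: [0.2, -0.1, 0.0]
opening: -0.001
```

```bash
python3 hd.py
```

```text
tip rel hinge r,y,z [-124.72     0.083   13.425] rot [-3.133  0.066 -3.013] F [ 0.159 -0.112  0.045] 30.475
```

{"method": "step_arm", "body": {"commands": [[[0, 0, 2], 0, 0], [[0, 0, 0], 0, 0]]}}

```text
clock: 30.72
eef_pos: [472.2, 74.8, 296.7]
tcp_rot: [-3.133, 0.066, -3.013]
contact_force: [0.9, 0.5, 0.1]
opening: 0.004
```

```bash
python3 hd.py
```

```text
tip rel hinge r,y,z [-124.434    0.08    11.425] rot [-3.133  0.066 -3.013] F [0.944 0.515 0.068] 30.725
```

{"method": "step_arm", "body": {"commands": [[[0, 0, 2], 0, 0], [[0, 0, 0], 0, 0]]}}

```text
clock: 30.98
eef_pos: [472.6, 74.9, 295.8]
tcp_rot: [-3.133, 0.067, -3.013]
contact_force: [-3.6, -1.2, 4.6]
opening: -0.003
```

```bash
python3 hd.py
```

```text
tip rel hinge r,y,z [-123.968    0.091   10.443] rot [-3.133  0.067 -3.013] F [-3.621 -1.171  4.608] 30.975
```

{"method": "step_arm", "body": {"commands": [[[0, 0, 2], 0, 0], [[0, 0, 2], 0, 0]]}}

```text
clock: 31.22
eef_pos: [472.8, 74.9, 295.0]
tcp_rot: [-3.133, 0.067, -3.013]
contact_force: [-15.1, -2.1, 37.5]
opening: -0.003
```

```bash
python3 hd.py
```

```text
tip rel hinge r,y,z [-123.704    0.069    9.655] rot [-3.133  0.067 -3.013] F [-15.054  -2.114  37.491] 31.225
```

{"method": "step_arm", "body": {"commands": [[[0, 0, -3], 0, 0], [[0, 0, -15], 0, 0], [[0, 0, -40], 0, 0], [[0, 0, -50], 0, 0], [[20, 0, -50], 0, 0], [[50, 0, -30], 0, 0], [[50, 0, 0], 0, 0], [[40, 0, 0], 0, 0], [[0, 0, 0], 0, 0], [[0, 0, 0], 0, 0]]}}

```text
clock: 32.48
eef_pos: [296.5, 53.7, 483.9]
tcp_rot: [-3.134, 0.076, -3.013]
contact_force: [0.1, -0.5, -0.0]
opening: 0.002
```

```bash
python3 hd.py; python3 pad.py
python3 - <<'E'
from h import *
a=cv2.imread("pics/top0.png");b=grab_frame("top")
def cen(i,lo,hi,box):
    x,y,w,h=box;m=cv2.inRange(cv2.cvtColor(i,cv2.COLOR_BGR2HSV)[y:y+h,x:x+w],lo,hi);M=cv2.moments(m,True);return round(M['m10']/M['m00']+x,2),round(M['m01']/M['m00']+y,2)
for n,lo,hi,bx in(("rack",(20,120,60),(35,255,255),(390,120,70,60)),("bottle cap",(100,120,60),(130,255,255),(150,160,60,50)),("red",(0,150,80),(8,255,255),(370,240,60,60))): print(n,cen(a,lo,hi,bx),cen(b,lo,hi,bx))
d=np.abs(a[230:265,165:205].astype(int)-b[230:265,165:205]).mean();print("beaker diff",d)
E
```

```text
tip rel hinge r,y,z [-299.775    2.219  198.694] rot [-3.134  0.076 -3.013] F [ 0.114 -0.503 -0.033] 32.475
[293 175  24  15  73] [305.9 181.8] rel hinge at y=0 [-116.8    0.    13.5] rad 117.6 (pad 116.6) theta 0.064
rack (420.45, 149.54) (420.35, 149.56)
bottle cap (170.86, 179.7) (170.86, 179.7)
red (398.32, 265.61) (398.27, 265.59)
beaker diff 3.290952380952381
```

{"method": "step_arm", "body": {"commands": [[[-45, 0, 0], 0, 0], [[-50, 0, 0], 0, 0], [[-50, 0, 0], 0, 0], [[-50, 0, 10], 0, 0], [[-38, 0, 30], 0, 0], [[0, 0, 45], 0, 0], [[0, 0, 35], 0, 0], [[0, 0, 0], 0, 0]]}}

```text
clock: 33.58
eef_pos: [552.4, 85.4, 373.6]
tcp_rot: [-3.134, 0.071, -3.014]
contact_force: [0.9, -0.1, 0.5]
opening: -0.003
```

```bash
python3 hd.py
```

```text
tip rel hinge r,y,z [-42.775   0.192  88.302] rot [-3.134  0.071 -3.014] F [ 0.866 -0.108  0.499] 33.575
```

{"method": "step_arm", "body": {"commands": [[[0, 0, 12], 0, 0], [[0, 0, 10], 0, 0], [[0, 0, 5], 0, 0], [[0, 0, 0], 0, 0]]}}

```text
clock: 34.08
eef_pos: [556.0, 85.7, 348.1]
tcp_rot: [-3.134, 0.075, -3.014]
contact_force: [-1.1, 0.6, -0.3]
opening: 0.001
```

```bash
python3 hd.py
```

```text
tip rel hinge r,y,z [-38.375  -0.008  62.888] rot [-3.134  0.075 -3.014] F [-1.068  0.633 -0.32 ] 34.075
```

{"method": "step_arm", "body": {"commands": [[[0, 0, 3], 0, 0], [[0, 0, 0], 0, 0]]}}

```text
clock: 34.33
eef_pos: [556.4, 85.7, 345.9]
tcp_rot: [-3.134, 0.077, -3.014]
contact_force: [0.3, -0.8, 0.6]
opening: 0.003
```

```bash
python3 hd.py
```

```text
tip rel hinge r,y,z [-37.724   0.003  60.694] rot [-3.134  0.077 -3.014] F [ 0.26  -0.774  0.604] 34.325
```

{"method": "step_arm", "body": {"commands": [[[0, 0, 2], 0, 0], [[0, 0, 0], 0, 0]]}}

```text
clock: 34.58
eef_pos: [556.6, 85.8, 344.2]
tcp_rot: [-3.134, 0.078, -3.014]
contact_force: [0.4, -0.1, -0.3]
opening: 0.001
```

```bash
python3 hd.py
```

```text
tip rel hinge r,y,z [-37.406  -0.013  58.984] rot [-3.134  0.078 -3.014] F [ 0.417 -0.134 -0.335] 34.575
```

{"method": "step_arm", "body": {"commands": [[[0, 0, 1.5], 0, 0], [[0, 0, 0], 0, 0]]}}

```text
clock: 34.83
eef_pos: [556.7, 85.8, 342.6]
tcp_rot: [-3.134, 0.078, -3.014]
contact_force: [0.1, 0.4, -0.5]
opening: -0.003
```

```bash
python3 hd.py
```

```text
tip rel hinge r,y,z [-37.267  -0.021  57.418] rot [-3.134  0.078 -3.014] F [ 0.138  0.397 -0.51 ] 34.825
```

{"method": "step_arm", "body": {"commands": [[[0, 0, 1.5], 0, 0], [[0, 0, 0], 0, 0]]}}

```text
clock: 35.08
eef_pos: [557.0, 85.8, 342.0]
tcp_rot: [-3.134, 0.078, -3.014]
contact_force: [-2.6, -0.2, 2.1]
opening: 0.002
```

```bash
python3 hd.py
```

```text
tip rel hinge r,y,z [-36.908  -0.017  56.828] rot [-3.134  0.078 -3.014] F [-2.65  -0.245  2.143] 35.075
```

{"method": "step_arm", "body": {"commands": [[[0, 0, 1.5], 0, 0], [[0, 0, 0], 0, 0]]}}

```text
clock: 35.33
eef_pos: [557.0, 85.8, 342.0]
tcp_rot: [-3.134, 0.078, -3.014]
contact_force: [-1.3, 0.2, 2.3]
opening: 0.001
```

```bash
python3 hd.py
```

```text
tip rel hinge r,y,z [-36.894  -0.018  56.844] rot [-3.134  0.078 -3.014] F [-1.338  0.166  2.266] 35.325
```

{"method": "step_arm", "body": {"commands": [[[0, 0, -10], 0, 0], [[0, 0, -40], 0, 0], [[0, 0, -50], 0, 0], [[0, 0, -40], 0, 0], [[0, 0, 0], 0, 0], [[0, 0, 0], 0, 0]]}}

```text
clock: 36.08
eef_pos: [545.3, 85.4, 486.9]
tcp_rot: [-3.134, 0.079, -3.014]
contact_force: [0.4, -0.1, -0.8]
opening: -0.002
```

```bash
python3 hd.py; python3 -c "
from rig import *
print(sign_off())"
```

```text
tip rel hinge r,y,z [-48.397   1.106 201.787] rot [-3.134  0.079 -3.014] F [ 0.352 -0.059 -0.801] 36.075
the job is handed in; nothing more can be done
None
```

The cassette is in the reader's pocket, handle up and released. The hood was pressed past its catch and is fully shut. I handed the job in at 36.1 s, with the arm clear of everything.

- **Hood before placing:** I first pushed the hood further open, so the gripper had room to reach the pocket.
- **Cassette:** I lowered it uphill edge first. The first try touched the uphill fence, so I backed off and moved it slightly downhill. I then rocked it flat onto the deck. It met the floor stiffly and was pressed to about 58 N for a moment. I eased that to about 12 N before opening the fingers. The last wrist picture showed it inside the fence and centred to within about 2 mm.
- **Hood shut:** Pressing ended on a hard stop at about 62 N. Pressing again at 37 N moved it less than 1 mm. Touching the hood's top at two points gave a slope of 28.05°, against 28° for fully shut.
- **Disagreement:** The coarse estimate from the scene camera, using the black pad, read 0.055–0.064 rad after release. I trusted the touch probe because one pixel in that view is about 3 mm.
- **Other objects:** The rack, bottle cap and red look-alike stayed within 0.1 pixel in the top view. The beaker was only compared by picture difference, which was small and showed no sign of a shift.
- **Forces:** The 58 N and 62 N peaks came through the fingertips or the held cassette, not the gripper's body or arm. The wrist force stayed well under 120 N.

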